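Open the larger shielded test box at its release tab

TASK

Open the larger of the two shielded test boxes so that a sample can be put in: press down its black release tab so that the lid springs up, then push the lid all the way back until it leans against its stop and stays there. Press and push with the fingers only and do not force anything; grasp nothing, keep the smaller test box shut and leave everything else standing where it is.

Things in the scene. Friction and masses are not known exactly. Their poses are not given: they have to be found in the camera images.
- big_box: the larger shielded test box, fixed to the bench: grey open-topped metal box 120 mm (x) by 160 mm (y) by 60 mm high, 5 mm walls, hinged aluminium lid. Origin: centre of its underside; x points from its tab side (roughly facing the robot) to its hinge side, y along the hinge, z up. Inside, two terminals reach 37 mm above the bench
- big_lid (a joint): larger box's lid angle, rad: 0 shut and latched (it cannot be lifted), about 0.9 where the spring lifts it once released (within a second), 1.85 at its stop, leaning 16 degrees back past upright. 120 x 160 x 5 mm, about 140 g, damped. Pushed past upright it falls slowly to the stop and stays; let go earlier it sinks back to 0.9
- big_lid_edge (a point): middle of the larger lid's free edge, on its underside; moves with the lid on a 120 mm radius about the hinge. A 36 mm wide steel tongue stands 8 mm out from it
- big_lid_hinge (a point): middle of the larger lid's hinge axis (along the box's y), 60 mm above the bench, at the top of the box's +x wall. The thin sprung arm that lifts the lid turns on the same axis, 14 mm inside the box's +y outer face; released, it stands up to 35 mm above the rim, 45 mm long from the hinge
- big_tab (a joint): larger box's release tab, rad: 0 at rest (spring return), grows as its pad is pressed down; the latch lets go at about 0.2, stop at 0.35: about 7 mm and 13 mm of travel at the pad. About 1 N to start, 3.5 N to release, 5 N at the stop
- big_tab_pad (a point): where to press the larger box's tab: top of its black ribbed paddle on the box's centre line (y = 0), 42 mm out from the tab-side wall, 44 mm above the bench at rest. The paddle is level, 44 mm wide (y), 4 mm thick, and ends 12 mm beyond this point. The tab's hook by the wall rises 9 mm above the rim, up to 14 mm from the wall, and swings about 10 mm out when pressed
- small_box: the smaller shielded test box, fixed to the bench: grey open-topped metal box 90 mm (x) by 90 mm (y) by 60 mm high, 5 mm walls, hinged aluminium lid. Origin: centre of its underside; x points from its tab side (roughly facing the robot) to its hinge side, y along the hinge, z up. Inside, two terminals reach 37 mm above the bench
- small_lid (a joint): smaller box's lid angle, rad: 0 shut and latched (it cannot be lifted), about 0.9 where the spring lifts it once released (within a second), 1.85 at its stop, leaning 16 degrees back past upright. 90 x 90 x 5 mm, about 90 g, damped. Pushed past upright it falls slowly to the stop and stays; let go earlier it sinks back to 0.9
- small_lid_edge (a point): middle of the smaller lid's free edge, on its underside; moves with the lid on a 90 mm radius about the hinge. A 36 mm wide steel tongue stands 8 mm out from it
- small_lid_hinge (a point): middle of the smaller lid's hinge axis (along the box's y), 60 mm above the bench, at the top of the box's +x wall. The thin sprung arm that lifts the lid turns on the same axis, 14 mm inside the box's +y outer face; released, it stands up to 35 mm above the rim, 45 mm long from the hinge
- small_tab (a joint): smaller box's release tab, rad: 0 at rest (spring return), grows as its pad is pressed down; the latch lets go at about 0.2, stop at 0.35: about 7 mm and 13 mm of travel at the pad. About 1 N to start, 3.5 N to release, 5 N at the stop
- small_tab_pad (a point): where to press the smaller box's tab: top of its black ribbed paddle on the box's centre line (y = 0), 42 mm out from the tab-side wall, 44 mm above the bench at rest. The paddle is level, 44 mm wide (y), 4 mm thick, and ends 12 mm beyond this point. The tab's hook by the wall rises 9 mm above the rim, up to 14 mm from the wall, and swings about 10 mm out when pressed
- standard_can: loose bystander: steel can with two posts on top, 86 mm across, 142 mm high; origin under its centre, z up
- terminal_block: loose bystander: black block 50 x 70 mm with two posts, 65 mm high; origin under its centre
- coax_adaptor: loose bystander: small stepped metal connector, 22 mm across, 42 mm high; origin under its centre
- screwdriver: loose bystander: screwdriver lying on the bench; origin under its middle
- mug: loose bystander: white mug 76 mm across, 90 mm high; origin under its centre
- solvent_bottle: loose bystander: white bottle 50 mm across, 120 mm high; origin under its centre
- parts_tray: loose bystander: grey tray 100 x 140 x 25 mm with dividers; origin under its centre
Mind the look-alikes: they are no part of the job. Leave any green look-alike of the big_box alone.

How it is judged:
By the outcome, as a careful person would: the job done as asked, in the order asked, and still so for the second after the job is handed in, with the robot touching nothing.
It also fails if it takes over 42 s, if anything falls off the work surface, if the arm or the gripper's body presses on something with over 40 N, if the wrist force passes 120 N, or if a joint passes its speed limit or range.

ROBOT

A 6-joint arm with a two-finger parallel gripper is mounted at the origin on the work surface. World frame = base frame: x ahead of the robot, y to its left, z up, the work surface at z = 0. Lengths are in m, angles in rad, forces in N, time in s.
With the tool pointing down it reaches from about 0.35 to 0.775 m from the base axis. Payload 7.3 kg.
Tool frame: the origin (TCP) lies at the centre of the arm's flange, where the gripper is bolted on; the fingertips stand 178 mm ahead of it and the grasp point (between the pads) lies 159 mm ahead of it; z points along the fingers, y is the line along which they close (so a half turn about z gives the same grasp; the last joint's range is limited). The gripper opens to 92 mm and grips with 3 to 60 N. Pads are 19 mm wide; open, the fingers measure 130 mm over their backs; the gripper's body (75 mm by 190 mm) begins 47 mm behind the grasp point.
Start: joints at [1.146, 0.342, 1.524, -0, 1.275, -0.146], TCP at [0.144, 0.505, 0.405] pointing down, gripper open.
Joint ranges: [-2.53, 2.53], [-0.77, 2.02], [0.04, 2.7], [-1, 4.14], [0.28, 2.66], [-3.11, 3.11]. Speed limits (rad/s): [2.57, 2.57, 3.14, 3.14, 3.14, 3.14].

INTERFACE

Orientations are given as [roll, pitch, yaw] about the fixed x, y, z axes, in that order (R = Rz(yaw) Ry(pitch) Rx(roll)).
In Python, from cell import telemetry, vision, ticket gives the robot as it stands.
- The arm moves only by the shell command python3 -m crank 'ROWS' [FORCE]. ROWS is JSON, a list of rows, each a list of 5 numbers: the gripper command: -1 is shut, 1 is fully open, values between are in proportion, then the shift along the tool's x, y, z in mm, then the turn about the tool's z in rad. In form: [[fingers, dx, dy, dz, roll], ...]. A call has 1 to 12 rows; each row is the pose to reach, as a shift and turn from the pose commanded when the call began, along the tool's axes at that moment; what a row does not reach only later rows make up. A row lasts 1/12 s, in which the tool goes at most 41.7 mm and 7.16 degrees, less where a joint would pass 70% of its speed; a pose out of reach is approached as far as the arm can. A call with a gripper value outside its range is refused whole. The fingers move at their own pace and stop on an object; FORCE is the grip in N (left out, the last holds). Time passes only in rows, so rows that repeat a pose let the fingers close. It gives the time, the measured TCP pose, the force, the opening and the grip force at its end, in the units of the state.
- telemetry.observe(): the state, without advancing time (a new reading comes with each control period).
- vision.read_camera(name): name is "scene" or "top" or "wrist"; returns (picture, depth): 420x560x3 uint8, red, green, blue; 420x560 float32, m along the optical axis (not along the pixel's ray), 0 where there is no reading.
- vision.get_calibration(name): a dict with "camera_matrix" (3x3 intrinsics, pixels), "rvec" (rotation vector, rad) and "tvec" (3), from world to camera coordinates, as OpenCV has them. Camera axes: x right, y down, z forward; pixel columns grow to the right and rows downward; lengths in m; the calibration is good to about 2 mm. The wrist camera is an equidistant fisheye: a pixel r from the principal point sees the ray r / f radians off the axis. A picture is of the moment at which its call begins: read the wrist's pose just before it. get_calibration takes no time and is no camera call; for the wrist camera it gives the pose at the moment of the call.
- ticket.hand_in(): hands the job in; it is judged then, once.
The state is a dict: "time": time; "qpos": joint angles; "qvel": joint speeds; "joint_efforts": joint torques, N m; "tool_pos": TCP position; "tool_rot": TCP orientation; "contact_force": force on the tool from outside, world axes, zero at the start; "torque": the same for the moment, N m; "opening": finger opening in m; "grip_force": force on a finger pad.
Only numpy, scipy, OpenCV 4.12 (cv2) and the standard library are available. Lean on these libraries where they do the work, as an engineer would, in place of code of your own. Each camera call takes 0.05 s, during which the arm holds its last target. There are 200 camera calls.

## Working session

There is one attempt and no reset: what is moved stays moved. The work goes in short steps, Python scripts to look and compute and a shell command to move; the robot and the scene stay as the last step left them, time stands still between calls to the robot, and variables do not carry over. Pictures are saved under pics/ and viewed, at most 10 in all, crops included, and the job is handed in when it is done.

```bash
mkdir -p pics; ls
python3 - <<'E'
from cell import telemetry, vision
import cv2, numpy as np
print(telemetry.observe())
for n in ("top","scene"):
    im,d=vision.read_camera(n); np.savez(f"{n}.npz",im=im,d=d,**vision.get_calibration(n))
    cv2.imwrite(f"pics/{n}0.png",im[:,:,::-1]); c=vision.get_calibration(n); print(n,c)
E
```

```text
pics
{'time': 0.0, 'qpos': array([ 1.14598804e+00,  3.42757522e-01,  1.52506620e+00, -1.99001420e-05,
        1.27541066e+00, -1.46022561e-01]), 'qvel': array([ 0.00031013,  0.00055178,  0.00138983, -0.00162024, -0.00072939,
       -0.00017133]), 'joint_efforts': array([-4.57344740e-04, -4.31244314e+01, -2.44219261e+01,  7.15784915e-02,
        5.61089139e-02, -1.42144786e-04]), 'tool_pos': array([0.14440589, 0.50459799, 0.40400951]), 'tool_rot': array([-3.13996562e+00, -2.20052995e-04,  2.86281256e+00]), 'contact_force': array([-0.26415935,  0.00934568,  0.8770463 ]), 'torque': array([-0.05149127,  0.02539143, -0.00245645]), 'grip_force': 0.0, 'opening': 0.09215697177206733}
top {'camera_matrix': array([[393.0209364 ,   0.        , 278.28972697],
       [  0.        , 393.0209364 , 209.27889749],
       [  0.        ,   0.        ,   1.        ]]), 'rvec': array([ 2.17441861, -2.21112073,  0.07260293]), 'tvec': array([0.02338206, 0.52993347, 1.29013413])}
scene {'camera_matrix': array([[538.61333832,   0.        , 273.37187476],
       [  0.        , 538.61333832, 210.92587822],
       [  0.        ,   0.        ,   1.        ]]), 'rvec': array([ 1.41210298,  1.99723687, -0.98548769]), 'tvec': array([ 0.15582517, -0.25412984,  1.91598074])}
```

View pics/top0.png

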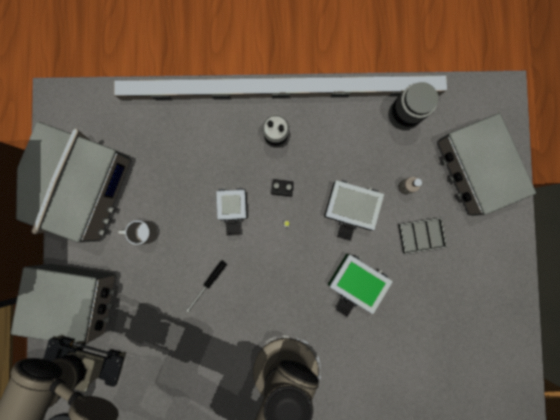

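View pics/scene0.png

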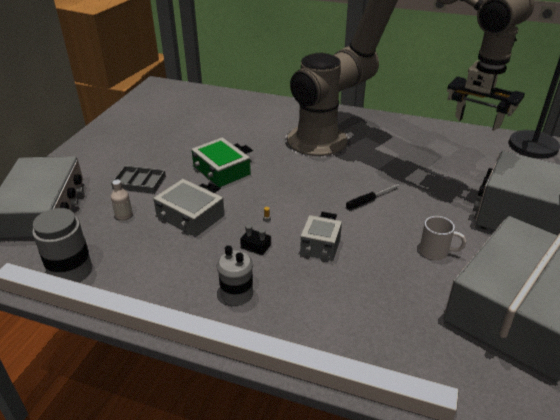

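Top view candidates: grey large box at (355,206) with tab at (346,232), grey small box at (231,205), and a green look-alike at (361,284). The one meant is the larger grey box at (355,206). I'll confirm it with a crop and measure it.

```bash
cat > h.py <<'E'
import numpy as np, cv2
def ray(px,K,rvec,tvec,z):
    R=cv2.Rodrigues(rvec)[0]; C=-R.T@tvec
    p=np.linalg.inv(K)@np.c_[np.atleast_2d(px),np.ones(len(np.atleast_2d(px)))].T
    d=(R.T@p).T
    return C+d*((z-C[2])/d[:,2])[:,None]
E
python3 - <<'E'
from h import *
f=np.load("top.npz"); im=f["im"]; a=(f["camera_matrix"],f["rvec"],f["tvec"])
x0,y0,w,h=310,165,90,90
c=im[y0:y0+h,x0:x0+w]
hsv=cv2.cvtColor(c,cv2.COLOR_RGB2HSV)
print(np.unique(hsv[...,2]//16,return_counts=True))
m=((hsv[...,2]>115)&(hsv[...,1]<60)).astype(np.uint8)
cs=sorted(cv2.findContours(m,0,2)[0],key=cv2.contourArea)[-1]
r=cv2.minAreaRect(cs); b=cv2.boxPoints(r)+[x0,y0]; print(r,b)
W=ray(b,*a,0.065); print(W, [np.linalg.norm(W[i]-W[i-1]) for i in range(4)])
print("centre",ray(np.array(r[0])+[x0,y0],*a,0.065))
k=((hsv[...,2]<40)).astype(np.uint8); k[:55]=0
kk=sorted(cv2.findContours(k,0,2)[0],key=cv2.contourArea)[-1]; rr=cv2.minAreaRect(kk);print(rr, ray(np.array(rr[0])+[x0,y0],*a,0.044))
big=cv2.resize(c[:,:,::-1],None,fx=6,fy=6,interpolation=cv2.INTER_CUBIC)
cv2.polylines(big,[((cv2.boxPoints(r)+.5)*6).astype(int)],True,(0,0,255),1)
cv2.imwrite("pics/c1.png",big)
E
```

```text
(array([ 1,  2,  3,  4,  5,  6,  7,  8,  9, 10, 11], dtype=uint8), array([  63,  122,   79,  146,  290, 4778,  705,  520,  792,  313,  292]))
((45.63812255859375, 39.12430953979492), (52.088844299316406, 40.65389633178711), 15.422160148620605) [[325.12596703 216.79336929]
 [335.93701744 177.60331535]
 [386.15027618 191.45524979]
 [375.33922577 230.64530182]]
[[ 0.50071265 -0.13453481  0.065     ]
 [ 0.62626994 -0.17237928  0.065     ]
 [ 0.57886566 -0.33260359  0.065     ]
 [ 0.45379979 -0.29382236  0.065     ]] [np.float64(0.1660522187568146), np.float64(0.13113670290417745), np.float64(0.16708977775616957), np.float64(0.1309406496348211)]
centre [[ 0.53969795 -0.23333806  0.065     ]]
((35.43151092529297, 65.84931945800781), (12.172279357910156, 13.693815231323242), 20.556041717529297) [[ 0.45482988 -0.20195486  0.044     ]]
```

View pics/c1.png

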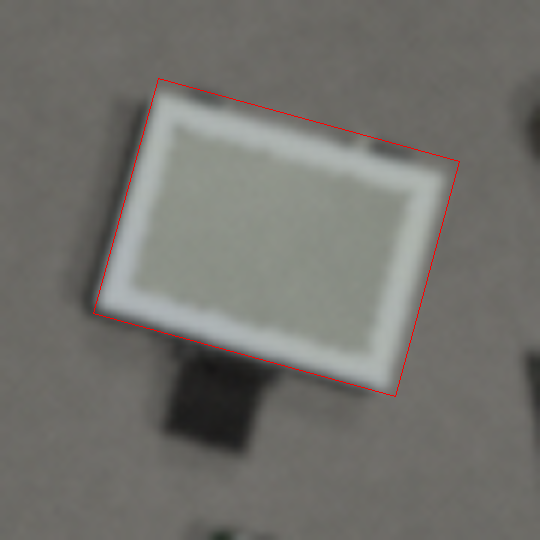

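The crop shows the grey box (rim corners about (100,305), (160,90), (450,170), (390,390) in crop pixels) with its black paddle at (210,405) facing the robot. It is clearly the larger, non-green box, with yaw about −0.29. The tool is already aligned with it, so I'll shut the fingers and move above the tab.

```bash
python3 -m crank '[[-1,-200,0,0,0],[-1,-200,0,0,0],[-1,-200,0,0,0],[-1,-200,0,0,0],[-1,-200,0,0,0],[-1,-230,-100,0,0],[-1,-230,-100,0,0],[-1,-260,-200,0,0],[-1,-260,-200,0,0],[-1,-260,-200,0,0],[-1,-300,-290,0,0],[-1,-300,-290,0,0]]' 20
```

```text
time: 1.1
tool_pos: [0.3502, 0.1571, 0.4046]
tool_rot: [-3.142, -0.0, 2.864]
contact_force: [-0.1, 0.4, 0.2]
opening: 0.0167
grip_force: 0.0
```

```bash
python3 -m crank '[[-1,-180,-320,0,0],[-1,-180,-320,0,0],[-1,-180,-320,0,0],[-1,-180,-320,0,0],[-1,-180,-320,0,0],[-1,-180,-320,0,0],[-1,-180,-320,0,0],[-1,-180,-320,0,0],[-1,-180,-320,0,0],[-1,-180,-320,0,0],[-1,-180,-320,0,0],[-1,-180,-320,0,0]]'
python3 - <<'E'
from cell import vision
import numpy as np,cv2
c=vision.get_calibration("wrist"); im,d=vision.read_camera("wrist"); np.savez("w1.npz",im=im,d=d,**c); print(c)
cv2.imwrite("pics/w1.png",im[:,:,::-1])
E
```

```text
time: 2.1
tool_pos: [0.4356, -0.1979, 0.4041]
tool_rot: [3.141, -0.002, 2.862]
contact_force: [-0.1, -0.8, 0.2]
opening: 0.0007
grip_force: 0.0
{'camera_matrix': array([[325.1922621 ,   0.        , 275.53142353],
       [  0.        , 325.1922621 , 209.14064584],
       [  0.        ,   0.        ,   1.        ]]), 'rvec': array([-2.34581993, -1.76674287, -0.22147227]), 'tvec': array([ 0.07016173, -0.48867173,  0.2733179 ])}
```

View pics/w1.png

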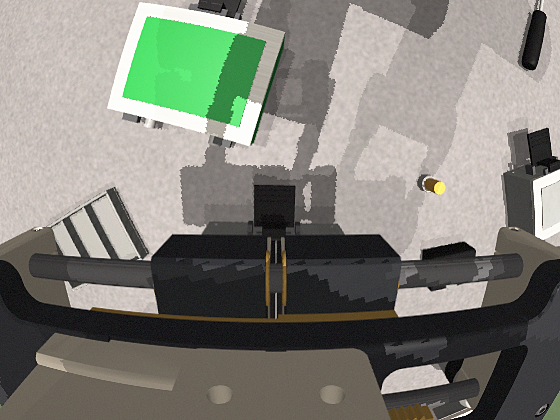

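The wrist view shows the black paddle, outer edge at row 185, columns 254–296, with the green look-alike behind at (190,70). I'll ray-cast the paddle's outer edge.

Run:
```python
from h import *
f=np.load("w1.npz");K=f["camera_matrix"];R=cv2.Rodrigues(f["rvec"])[0];C=-R.T@f["tvec"]
def fe(px,z):
    o=[]
    for p in px:
        v=(np.array(p)-K[:2,2])/K[0,0]; r=np.linalg.norm(v); d=R.T@np.r_[np.sin(r)*v/r,np.cos(r)]
        o.append(C+d*(z-C[2])/d[2])
    return np.array(o)
g=f["im"][150:240,235:315].max(2); 
print(g[::6,40]); print(g[50-12,::3]); 
P=fe([[254,185],[296,185],[254,215],[296,215]],.044); print(P)
e=P[0]-P[1]; print(np.linalg.norm(e),np.arctan2(e[1],e[0]))
m=(P[0]+P[1])/2; ux=np.array([np.cos(-.287),np.sin(-.287),0]); print("edge mid",m,"pad",m+.012*ux,"target",m+.006*ux)
tp=np.array([.4356,-.1979,.044]); tx=np.array([np.cos(2.862),np.sin(2.862),0]);ty=np.array([np.sin(2.862),-np.cos(2.862),0])
print("shift mm",(m+.006*ux-tp)@tx*1e3,(m+.006*ux-tp)@ty*1e3)
```

```text
[217 205 204 118 115  90  27  32  24  27  26  14  19  13  31]
[125 127 130 129 124 134 130  33  36  26  28  37  24  36  32  31  28  34
  30  33  73 109 107 206 188 185 102]
[[ 0.42257778 -0.21821741  0.044     ]
 [ 0.43492079 -0.17528234  0.044     ]
 [ 0.45420791 -0.22781582  0.044     ]
 [ 0.46682069 -0.18394942  0.044     ]]
0.04467403844402183 -1.8507285538735492
edge mid [ 0.42874929 -0.19674988  0.044     ] pad [ 0.44025846 -0.20014679  0.044     ] target [ 0.43450387 -0.19844833  0.044     ]
shift mm 0.9022429134587348 -0.8295334917157303
```

The tool is within 1 mm of the press target. I'll descend to just above the pad, then press.

```bash
python3 -m crank '[[-1,1,-1,40,0],[-1,1,-1,80,0],[-1,1,-1,120,0],[-1,1,-1,150,0],[-1,1,-1,165,0],[-1,1,-1,170,0],[-1,1,-1,170,0],[-1,1,-1,170,0]]'; python3 -m crank '[[-1,0,0,4,0],[-1,0,0,8,0],[-1,0,0,12,0],[-1,0,0,14,0],[-1,0,0,16,0],[-1,0,0,18,0],[-1,0,0,19,0],[-1,0,0,20,0],[-1,0,0,21,0],[-1,0,0,21,0],[-1,0,0,21,0]]'
```

```text
time: 2.82
tool_pos: [0.4351, -0.1985, 0.2357]
tool_rot: [-3.141, 0.001, 2.864]
contact_force: [0.6, -0.1, -0.2]
opening: 0.0002
grip_force: 0.0
time: 3.73
tool_pos: [0.435, -0.1992, 0.2139]
tool_rot: [-3.141, 0.001, 2.863]
contact_force: [2.3, 0.4, 4.5]
opening: 0.0007
grip_force: 1.9
```

```bash
python3 -m crank '[[-1,0,0,1,0],[-1,0,0,1,0],[-1,0,0,1,0],[-1,0,0,1,0],[-1,0,0,1,0],[-1,0,0,1,0],[-1,0,0,1,0],[-1,0,0,1,0],[-1,0,0,1,0]]'
python3 - <<'E'
from cell import vision
import cv2
im,d=vision.read_camera("scene"); cv2.imwrite("pics/s1.png",cv2.resize(im[120:280,100:360,::-1],None,fx=3,fy=3,interpolation=cv2.INTER_CUBIC))
E
```

```text
time: 4.48
tool_pos: [0.4347, -0.199, 0.2127]
tool_rot: [3.142, 0.0, 2.863]
contact_force: [1.9, -1.5, 4.7]
opening: 0.0009
grip_force: 2.1
```

View pics/s1.png

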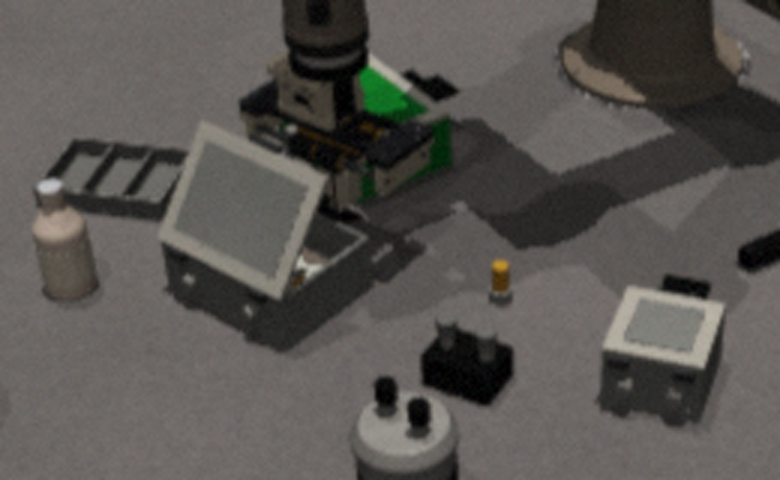

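The larger lid (about (245,210) in the crop) has sprung to about 0.9 rad, and the small box is still shut at (665,330). I'll rise to tip height 0.14 m and approach the lid's free edge from the tab side.

```bash
python3 -m crank '[[-1,0,0,-15,0],[-1,0,0,-40,0],[-1,0,0,-75,0],[-1,0,0,-100,0],[-1,0,0,-105,0],[-1,0,0,-105,0],[-1,-20,0,-105,0],[-1,-40,0,-105,0],[-1,-55,0,-105,0],[-1,-60,0,-105,0],[-1,-60,0,-105,0],[-1,-60,0,-105,0]]'; python3 -m crank '[[-1,-5,0,0,0],[-1,-10,0,0,0],[-1,-15,0,0,0],[-1,-20,0,0,0],[-1,-25,0,0,0],[-1,-30,0,0,0],[-1,-35,0,0,0],[-1,-40,0,0,0],[-1,-40,0,0,0]]'
```

```text
time: 5.53
tool_pos: [0.4916, -0.2151, 0.316]
tool_rot: [3.141, -0.004, 2.863]
contact_force: [0.3, 0.3, 0.4]
opening: 0.0005
grip_force: 0.0
time: 6.28
tool_pos: [0.5317, -0.2268, 0.3176]
tool_rot: [-3.142, 0.001, 2.863]
contact_force: [-0.9, 0.5, -0.4]
opening: 0.0008
grip_force: 0.1
```

```bash
python3 -m crank '[[-1,-5,0,0,0],[-1,-10,0,0,0],[-1,-15,0,0,0],[-1,-20,0,0,0],[-1,-25,0,0,0],[-1,-30,0,0,0],[-1,-35,0,0,0],[-1,-40,0,0,0],[-1,-40,0,0,0]]'; python3 -m crank '[[-1,-5,0,0,0],[-1,-10,0,0,0],[-1,-15,0,0,0],[-1,-20,0,0,0],[-1,-25,0,0,0],[-1,-30,0,0,0],[-1,-34,0,0,0],[-1,-34,0,0,0],[-1,-34,0,0,0],[-1,-34,0,0,0],[-1,-34,0,0,0],[-1,-34,0,0,0]]'
python3 - <<'E'
from cell import vision
import cv2
im,d=vision.read_camera("scene"); cv2.imwrite("pics/s2.png",cv2.resize(im[80:280,100:360,::-1],None,fx=3,fy=3,interpolation=cv2.INTER_CUBIC))
E
```

```text
time: 7.03
tool_pos: [0.5701, -0.2378, 0.3176]
tool_rot: [-3.142, 0.001, 2.863]
contact_force: [0.6, -0.3, -0.5]
opening: 0.0001
grip_force: 0.0
time: 8.03
tool_pos: [0.6018, -0.2469, 0.3178]
tool_rot: [3.141, -0.0, 2.863]
contact_force: [0.7, -0.1, 0.3]
opening: 0.0003
grip_force: 0.0
```

View pics/s2.png

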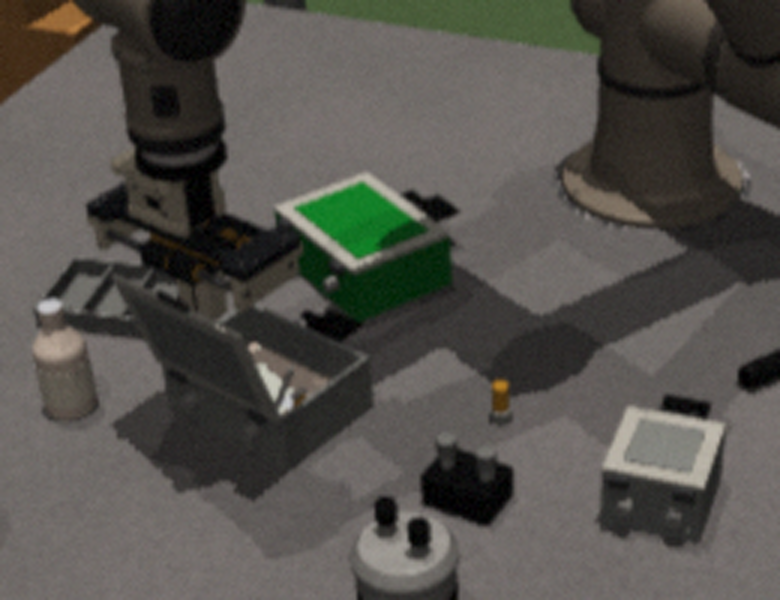

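The lid (about (195,345) in the crop) now leans back past upright. I'll retreat toward the tab side and up, then check it.

```bash
python3 -m crank '[[-1,20,0,0,0],[-1,50,0,0,0],[-1,90,0,0,0],[-1,120,0,0,0],[-1,130,0,-30,0],[-1,130,0,-60,0],[-1,130,0,-90,0],[-1,130,0,-100,0],[-1,130,0,-100,0],[-1,130,0,-100,0],[-1,130,0,-100,0],[-1,130,0,-100,0]]'; python3 -m crank '[[-1,100,0,0,0],[-1,100,0,0,0],[-1,100,0,0,0],[-1,100,0,0,0],[-1,100,0,0,0],[-1,100,0,0,0],[-1,100,0,0,0],[-1,100,0,0,0],[-1,100,0,0,0],[-1,100,0,0,0],[-1,100,0,0,0],[-1,100,0,0,0]]'
python3 - <<'E'
from h import *
from cell import vision
im,d=vision.read_camera("scene"); cv2.imwrite("pics/s3.png",cv2.resize(im[80:280,100:360,::-1],None,fx=3,fy=3,interpolation=cv2.INTER_CUBIC))
# lid angle from scene depth points inside the lid neighbourhood, in the box frame
c=vision.get_calibration("scene");K=c["camera_matrix"];R=cv2.Rodrigues(c["rvec"])[0]
v,u=np.mgrid[:420,:560]; p=np.stack([(u-K[0,2])/K[0,0]*d,(v-K[1,2])/K[1,1]*d,d],-1)[d>0]
w=(p-c["tvec"].ravel())@R
q=w-[.538,-.229,0]; y=-.287; bx=q[:,0]*np.cos(y)+q[:,1]*np.sin(y); by=-q[:,0]*np.sin(y)+q[:,1]*np.cos(y)
s=(abs(by)<.07)&(bx>.02)&(bx<.16)&(w[:,2]>.08)&(w[:,2]<.2); print(s.sum(), "top z",w[s,2].max())
k=np.polyfit(w[s,2],bx[s],1); print("lean past upright deg",np.degrees(np.arctan(k[0])))
E
```

```text
time: 9.08
tool_pos: [0.4768, -0.211, 0.4158]
tool_rot: [3.14, -0.003, 2.863]
contact_force: [0.2, 0.6, 0.0]
opening: -0.0
grip_force: 0.0
time: 10.08
tool_pos: [0.3809, -0.1836, 0.4176]
tool_rot: [3.141, -0.0, 2.863]
contact_force: [-0.2, -0.2, 0.1]
opening: 0.0006
grip_force: 0.0
767 top z 0.1857928617894429
lean past upright deg 16.940021365321613
```

View pics/s3.png

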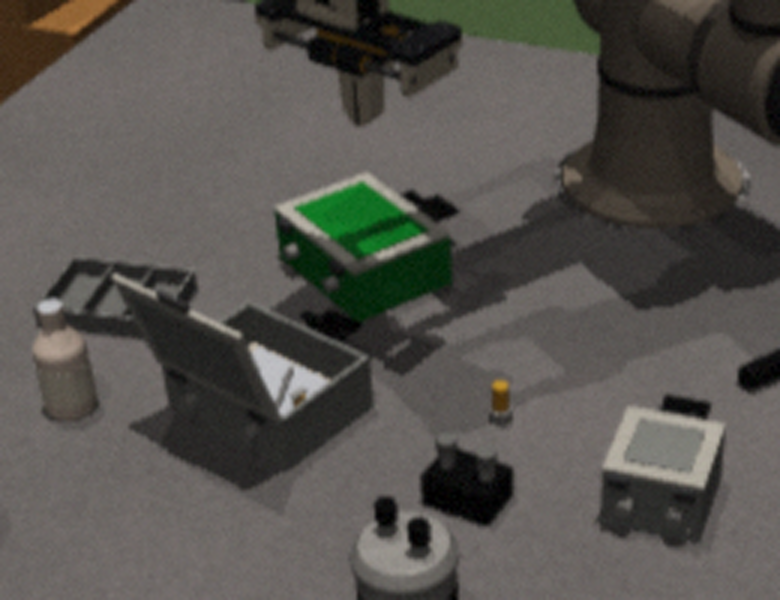

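The larger lid leans about 17° past upright, which matches the 16° stop. The small box at (665,440) is shut, everything else is where it was, and the robot is clear.

```bash
python3 -c "
from cell import ticket; print(ticket.hand_in())"
```

```text
the job is handed in; nothing more can be done
None
```

The larger test box is open with its lid resting at its stop, measured at about 17° past upright; the smaller box stayed shut, nothing else was disturbed, and the job was handed in at about 10 s of the 42 s allowed.

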